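# Free the pawl and let the waste bowl down

## Task

Let the bronze waste bowl down: take the rod from its rest, slip its tip under the tail of the lift's pawl, raise the tail gently, without forcing it against its stop, and keep the pawl clear with the rod until the tray has sunk all the way down. Then draw the rod out and lay it back in the two notches of its rest as it lay before. Touch the lift only with the rod, and leave the other utensils where they stand.

Things in the scene. Friction and masses are not known exactly. Their poses are not given: they have to be found in the camera images.
- rod: The loose release rod, 100 g. Origin: mid-grip, on the rod's axis, at its balance point; x runs along the rod to the tip. Cherry handle 16 mm square from x = -70 to +30 mm, then a round steel shaft 9 mm across to the blunt tip at x = +130 mm. Grip it across the handle's flat sides, from above.
- rest: The rod's fixed bamboo rest: foot 170 x 60 mm, two notched supports 12 mm thick at x = -55 mm (notch 24 mm wide, floor 42 mm high, for the handle) and x = +70 mm (17 mm wide, floor 45.5 mm, for the shaft), flared on top, 70 mm high. Origin: underside centre line, on the shelf; z up. The laid rod's origin is at x = 0, y = 0, z = 50 mm, tip to +x.
- lift: The fixed utensil lift, 316 mm high: cherry foot (x = -50 to +160 mm, y = +-55, 20 high), two posts (x = -30 to +10, outer faces y = +-42) under a cap. Between them a toothed steel bar carries a tray with a captive bronze bowl on the +x side; a sprung steel pawl, hung from a cross pin, holds up a tooth and its tail sticks out to -x. Origin: on the shelf, midway between the posts; z up.
- tail (a point): Nominal point on the lift where the pawl's tail is pushed: middle of its flat underside, lift x = -95, y = 0, z = 222 mm, axes as the lift's. The level tail is 30 mm wide, 6 thick, x = -49 to -115 mm. The tail is clamped to the pawl in an adjusting slot, so it really stands up to 16 mm higher or lower than this point: find it by touch.
- pin (a point): Nominal pawl hinge pin on the lift: x = -20, y = 0, z = 225 mm. Raising the tail from below takes 1 to 4 N; after 0.22 rad (about 16 mm rise at the tail point) the tooth is free and the tray sinks by itself, braked to 20 to 40 mm/s. A rigid stop comes at 0.262 rad, 3 to 4 mm later; over 5.5 N from the rod harms the pawl. Let down early, it catches the next tooth.
- carriage (a joint): Height in metres of the lift's tray above its bottom stop: 0 when fully down, 0.11 when held by the pawl at the start. The pawl can catch at 0.09, 0.07 and 0.05 on the way, not lower. Tray, bar and bowl weigh 0.4 to 0.65 kg.
- teabowl: Bystander: brown glazed tea bowl, 116 mm across, 75 mm high, loose. Origin: centre of its underside.
- incensebox: Bystander: small dark lacquered clamshell incense box, 68 mm across, 31 mm high, loose. Origin: centre of its underside.
- lidrest: Bystander: bamboo lid rest, an open tube 52 mm across and 50 mm high, loose. Origin: centre of its underside.
- caddy: Bystander: dark lacquered tea caddy, 68 mm across, 69 mm high, loose. Origin: centre of its underside.
- whiskstand: Bystander: white ceramic whisk stand, 54 mm across, 70 mm high, loose. Origin: centre of its underside.
- waterjar: Bystander: blue-grey lidded water jar, 144 mm across, 152 mm high, loose. Origin: centre of its underside.
There are look-alikes about, which are no part of the job. Leave any purple look-alike of the rod alone.

How it is judged:
On the way, in this order (a step that is already met when the one before it is completed fails the run):
1. the rod is lifted clear of its rest (z of rod in the frame of rest above 0.085 m), for 0.2 s.
2. the rod keeps the pawl clear until the tray is fully down (value of joint carriage below 0.004 m and contact force between rod and lift above 0.2 N), for 0.2 s.
At the end, for the whole second after the job is handed in: The tray is fully down (within 4 mm) and the rod lies still in both notches of its rest, tip the same way as before: within 20 mm lengthwise, 8 mm sideways, 4 mm in height and 0.08 rad of the rest's line (value of joint carriage below 0.004 m and x of rod in the frame of rest between -0.02 and 0.02 m and y of rod in the frame of rest between -0.008 and 0.008 m and z of rod in the frame of rest between 0.046 and 0.054 m and angle between the x axis of rod and the x axis of rest, either way round below 0.08 rad and linear speed of rod below 0.01 m/s); the robot touches nothing.
It fails at once if the rod presses on the lift with more than 5.5 N (contact force between rod and lift above 5.5 N).
It fails at once if the robot itself touches the lift (contact force between any of the fingers, the arm and lift above 0.5 N).
It fails at once if another utensil is shifted by more than 15 mm or tipped (distance of any of teabowl, incensebox, lidrest, caddy, whiskstand, waterjar from where it was at the start of the episode above 0.015 m or angle between any of teabowl, incensebox, lidrest, caddy, whiskstand, waterjar's own z axis and vertical above 0.25 rad).
It also fails if it takes over 67 s, if anything falls off the work surface, if the arm or the gripper's body presses on something with over 40 N, if the wrist force passes 120 N, or if a joint passes its speed limit or range.

## Robot

A 6-joint arm with a two-finger parallel gripper is mounted at the origin on the work surface. World frame = base frame: x ahead of the robot, y to its left, z up, the work surface at z = 0. Lengths are in m, angles in rad, forces in N, time in s.
With the tool pointing down it reaches from about 0.2 to 0.875 m from the base axis. Payload 3.4 kg.
Tool frame: the origin (TCP) lies between the finger pads; the fingertips stand 25 mm ahead of it and the grasp point (between the pads) lies 6 mm ahead of it (r.nose_length is the z of the fingertips in the tool frame, in m); z points along the fingers, y is the line along which they close (so a half turn about z gives the same grasp; the last joint's range is limited). The gripper opens to 94 mm and grips with 3 to 60 N. Pads are 16 mm wide; open, the fingers measure 119 mm over their backs; the gripper's body (75 mm by 177 mm) begins 78 mm behind the grasp point.
Start: joints at [-1.348, 0.276, 1.505, -0, 1.361, -0.121], TCP at [0.194, -0.541, 0.23] pointing down, gripper open.
Joint ranges: [-2.89, 2.89], [-0.75, 2.08], [0.22, 2.7], [-1.18, 4.32], [0.11, 2.71], [-2.7, 2.7]. Speed limits (rad/s): [2.57, 2.57, 3.14, 3.14, 3.14, 3.14].

## Interface

Orientations are given as a unit quaternion [w, x, y, z].
In Python, from plant import r, gripper_to, inverse_kinematics, vision, models, telemetry gives the robot as it stands. Calls block until the motion is done:
- r.move_to(position, orientation): joint-space move of the TCP to a pose.
- r.move_l(position, rot=None, vel=0.15, guard=None): straight line of the TCP; rot=None keeps the orientation; vel is the mean speed in m/s. With guard (N) it stops when the force on the tool has changed by that much, and returns True; else False.
- r.movej(angles): joint-space move.
- gripper_to(opening, f_grip=None): finger opening in m; f_grip is the grip in N (None keeps the last); returns when the fingers have stopped.
- r.hold(seconds).
- inverse_kinematics(position, orientation): joint angles nearest the present ones, or None.
- vision.snapshot(name): name is "scene" or "top" or "wrist"; returns the picture (400x640x3 uint8, red, green, blue); there is no depth.
- vision.get_calibration(name): a dict with "fx", "fy", "cx", "cy" (pixels), "position" and "orientation" of the camera in the world. Camera axes: x right, y down, z forward; pixel columns grow to the right and rows downward; lengths in m; the calibration is good to about 2 mm. A picture is of the moment at which its call begins: read the wrist's pose just before it. get_calibration takes no time and is no camera call; for the wrist camera it gives the pose at the moment of the call.
A pose or a line that the arm cannot do raises r.PlanningError and nothing moves.
- r.sign_off(): hands the job in; it is judged then, once.
Trained networks look in the newest picture that a camera, given by its name, has taken for a name from the list of things; names that differ only in an ending like _2 or _b are one class to them, and where a whole thing is asked for, a point or a joint stands for the part that bears it (a point fixed in the world has none). Each returns a list of dicts, best first, with "score" (0 to 1); they miss things now and then, are a little off and sometimes report something else, mostly with a low value. They report only what shows in the picture. A call takes as long as a camera call. They do not tell look-alikes from the thing itself.
- models.boxes_of(thing, camera): "at" ([x, y, z] in m, in world coordinates, good to about 4 mm: the middle of the surface that is visible of it).
- models.regions_of(thing, camera): "pixels" (400x640 bool, what is visible of it).
- models.mark_of(thing, camera): "at" ([x, y, z] in m, in world coordinates, good to about 4 mm: a listed point, or the origin of a listed thing).
Readings, each from a call of its own:
- telemetry.current_t(): time.
- telemetry.current_joints(): joint angles.
- telemetry.current_dq(): joint speeds.
- telemetry.current_joint_efforts(): joint torques, N m.
- telemetry.current_ee_pos(): TCP position.
- telemetry.current_tool_rot(): TCP orientation.
- telemetry.current_wrist_force(): force on the tool from outside, world axes, zero at the start.
- telemetry.current_torque(): the same for the moment, N m.
- telemetry.current_opening(): finger opening in m.
- telemetry.current_finger_force(): force on a finger pad.
Only numpy, scipy, OpenCV 4.12 (cv2) and the standard library are available. Lean on these libraries where they do the work, as an engineer would, in place of code of your own. Each camera call takes 0.05 s, during which the arm holds its last target. There are 200 camera calls.

## Working session

There is one attempt and no reset: what is moved stays moved. The work goes in short steps, each a Python script; the robot and the scene stay as the last script left them, time stands still between calls to the robot, and variables do not carry over. Pictures are saved under pics/ and viewed, at most 10 in all, crops included, and the job is handed in when it is done.

```bash
mkdir -p pics; ls; python3 - <<'E'
from plant import r, vision, models, telemetry
import cv2,numpy as np
for c in ("scene","top"):
    im=vision.snapshot(c); cv2.imwrite(f"pics/{c}0.png",im[:,:,::-1])
    k=vision.get_calibration(c); print(c,k)
    for t in ("rod","rest","lift","tail","pin"):
        print(t,[(np.round(d["at"],3).tolist(),round(d["score"],2)) for d in models.mark_of(t,c)])
print(telemetry.current_t())
E
```

```text
pics
scene {'fx': 465.3555757498034, 'fy': 465.3555757498034, 'cx': 316.7773483155049, 'cy': 198.6690612013056, 'position': array([1.27841277, 0.4130843 , 0.97009621]), 'orientation': array([-0.1930656 ,  0.50553156,  0.78153902, -0.31041951])}
rod [([0.569, 0.211, 0.049], 0.65), ([0.358, -0.308, 0.008], 0.54)]
rest [([0.572, 0.21, 0.002], 0.83), ([0.573, 0.209, 0.049], 0.54), ([0.766, 0.203, 0.004], 0.2)]
lift [([0.604, -0.183, 0.0], 0.94)]
tail [([0.564, -0.098, 0.22], 0.9)]
pin [([0.597, -0.164, 0.222], 0.78)]
top {'fx': 505.68838549792434, 'fy': 505.68838549792434, 'cx': 314.92773686064646, 'cy': 193.43675227937587, 'position': array([0.32924398, 0.06416761, 1.37123151]), 'orientation': array([ 0.07172844, -0.69336801,  0.71443629, -0.06063509])}
rod [([0.354, -0.308, 0.008], 0.7), ([0.605, -0.18, 0.001], 0.25)]
rest [([0.572, 0.21, -0.003], 0.74)]
lift []
tail [([0.567, -0.096, 0.225], 0.73), ([0.764, 0.198, 0.003], 0.18)]
pin [([0.596, -0.162, 0.224], 0.63), ([0.373, -0.055, 0.003], 0.37)]
0.6
```

View pics/scene0.png

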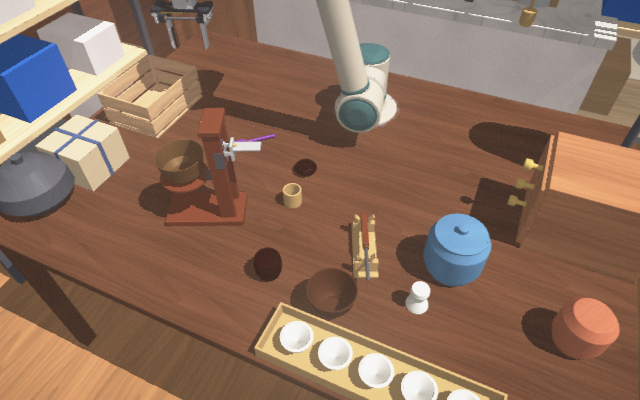

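View pics/top0.png

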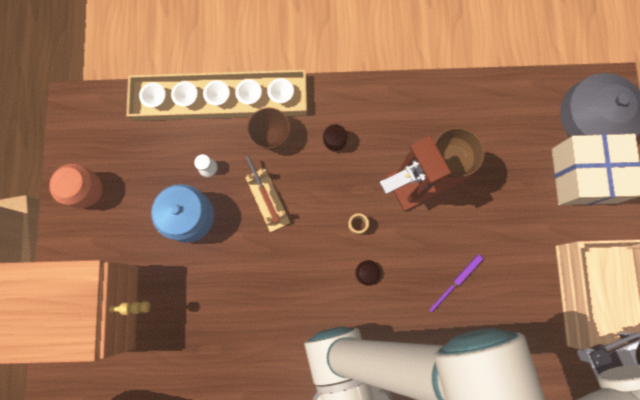

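Candidates for the rod: the cherry and steel rod in the bamboo rest (scene 366,245; top 265,195) and the purple look-alike (scene 255,139; top 457,283). I choose the one in the rest. The lift is at scene (215,170), with its tail at (245,147) / top (402,180), and lift yaw is about -66°. Next I go above the rod and check it with the wrist camera.

```bash
cat >h.py <<'E'
from plant import r, gripper_to, inverse_kinematics, vision, models, telemetry
import cv2, numpy as np
from scipy.spatial.transform import Rotation as R
def quat(yaw, pitch=0., flip=0):
    """tool z down, rod axis = horizontal at yaw, tip raised by pitch; flip: half turn about tool z"""
    m=R.from_euler('ZYX',[yaw,-pitch,0])*R.from_euler('x',np.pi)*R.from_euler('z',np.pi*flip)
    q=m.as_quat(); return q[[3,0,1,2]]
def topix(P,k):
    q=k["orientation"]; M=R.from_quat(np.r_[q[1:],q[0]]).as_matrix()
    c=(np.atleast_2d(P)-k["position"])@M
    return np.c_[k["fx"]*c[:,0]/c[:,2]+k["cx"],k["fy"]*c[:,1]/c[:,2]+k["cy"]]
def toplane(uv,k,z):
    q=k["orientation"]; M=R.from_quat(np.r_[q[1:],q[0]]).as_matrix()
    uv=np.atleast_2d(uv); d=np.c_[(uv[:,0]-k["cx"])/k["fx"],(uv[:,1]-k["cy"])/k["fy"],np.ones(len(uv))]@M.T
    return k["position"]+d*((z-k["position"][2])/d[:,2])[:,None]
E
python3 - <<'E'
from h import *
k=vision.get_calibration("top")
a=toplane([[249,158],[281,222]],k,.05);d=a[0]-a[1];yaw=np.arctan2(d[1],d[0]);print(a,yaw)
vision.snapshot("top")
for t in("waterjar","teabowl","whiskstand","lidrest"): print(t,[(np.round(d["at"],3),round(d["score"],2)) for d in models.mark_of(t,"top")][:1])
L=np.array([.604,-.183,0]);ly=np.arctan2(-.91,.41)
g=L+np.array([np.cos(ly),np.sin(ly),0])*-.21+[0,0,.24]
for f in(0,1):
    print(f,inverse_kinematics([.57,.21,.25],quat(yaw,0,f)),inverse_kinematics(g,quat(ly,.1,f)))
print(telemetry.current_wrist_force())
E
```

```text
[[0.68324542 0.25676122 0.05      ]
 [0.50644746 0.17294427 0.05      ]] 0.44270007774847586
waterjar []
teabowl [(array([0.764, 0.198, 0.002]), 0.63)]
whiskstand [(array([ 0.67 ,  0.38 , -0.002]), 0.83)]
lidrest [(array([ 0.501, -0.037, -0.   ]), 0.47)]
0 [ 2.38492992e-01  3.15463705e-01  1.39905583e+00 -4.44089210e-16
  1.42707311e+00  1.36658924e+00] [-0.05521632  0.16480171  1.63510517 -0.09218835  1.29662839  2.68604082]
1 [ 2.38492992e-01  3.15463705e-01  1.39905583e+00 -4.44089210e-16
  1.42707311e+00 -1.77500341e+00] [-0.05521632  0.16480171  1.63510517 -0.09218835  1.29662839 -0.45555184]
[ 0.56407621 -1.06385548  0.25081828]
```

```bash
python3 - <<'E'
from h import *
r.move_to([.33,.03,.36],quat(.0,0,1))
r.move_to([.588,.218,.20],quat(.443,0,1))
gripper_to(.06)
im=vision.snapshot("wrist");k=vision.get_calibration("wrist");cv2.imwrite("pics/w1.png",im[:,:,::-1])
np.save("w1k.npy",k,allow_pickle=True)
for t in("rod","rest"): print(t,[(np.round(d["at"],3),round(d["score"],2)) for d in models.mark_of(t,"wrist")][:2])
F=[]
for i in range(20): r.hold(.02);F.append(telemetry.current_wrist_force())
print(np.mean(F,0),np.std(F,0),telemetry.current_t(),telemetry.current_ee_pos())
E
```

```text
rod [(array([0.574, 0.212, 0.051]), 0.97)]
rest [(array([0.575, 0.211, 0.   ]), 0.89)]
[-0.05180263  0.00762301  0.01332201] [0.43447993 0.3911926  0.54328557] 5.5333 [0.58799124 0.21801192 0.19998311]
```

View pics/w1.png

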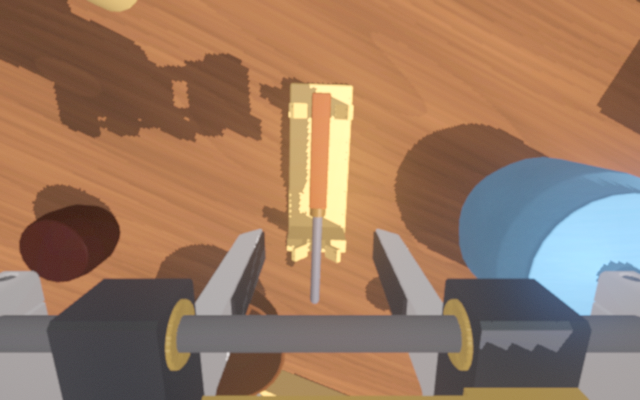

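The wrist view shows the cherry and steel rod in the bamboo rest: handle from (321,94) to (318,210), tip at (315,302). The blue jar is on the right at about (570,240). Next I compute the axis, grasp and lift.

```bash
python3 - <<'E'
from h import *
k=np.load("w1k.npy",allow_pickle=True).item()
a=toplane([[321,94],[318.5,210],[315,302]],k,.052)
d=a[2]-a[0];yaw=np.arctan2(d[1],d[0]);e=d/np.linalg.norm(d)
o=a[0]+e*.07; print(np.round(a,4),yaw,o,np.linalg.norm(d),[np.dot(x-a[0],e) for x in a])
print("jar",toplane([[183,212]],vision.get_calibration("top"),.14), telemetry.current_finger_force())
E
```

```text
[[0.5113 0.1813 0.052 ]
 [0.6038 0.2231 0.052 ]
 [0.6904 0.2606 0.052 ]] 0.41675698786133314 [0.57530127 0.20966478 0.052     ] 0.19592129447710127 [np.float64(0.0), np.float64(0.10150060270530424), np.float64(0.19592129447710124)]
jar [[0.52671531 0.40776485 0.14      ]] 0.0
```

```bash
python3 - <<'E'
from h import *
import json
yaw=.42;e=np.array([np.cos(yaw),np.sin(yaw),0]);o=np.array([.575,.2102,.052])
g=o+.018*e+[0,0,.006]
r.move_l(g+[0,0,.05],quat(yaw,0,1))
print(r.move_l(g,vel=.06,guard=8))
print(gripper_to(.0,60),telemetry.current_opening(),telemetry.current_finger_force())
p=telemetry.current_ee_pos();json.dump([list(map(float,p)),yaw],open("grasp.json","w"))
r.move_l(g+[0,0,.26])
r.hold(.3);F=[]
for i in range(25): r.hold(.02);F.append(telemetry.current_wrist_force())
print(np.mean(F,0),telemetry.current_opening(),p-g,telemetry.current_t())
im=vision.snapshot("wrist");cv2.imwrite("pics/w2.png",im[:,:,::-1])
# refine lift by two views
L=[]
for c in("scene","top"):
    vision.snapshot(c)
    for t in("lift","tail","pin"): print(c,t,[(np.round(d["at"],3),round(d["score"],2)) for d in models.mark_of(t,c)][:1])
E
```

```text
False
False 0.015305087725830469 59.944079518318176
[-0.07115739 -0.2054257  -0.86088933] 0.015721814487549536 [-2.97822716e-06  4.20877083e-05  4.00507105e-05] 10.6417
scene lift [(array([ 0.604, -0.182,  0.001]), 0.57)]
scene tail [(array([ 0.564, -0.099,  0.221]), 0.82)]
scene pin [(array([ 0.5 , -0.03, -0.  ]), 0.73)]
top lift [(array([ 0.605, -0.179,  0.001]), 0.75)]
top tail [(array([ 0.561, -0.097,  0.221]), 0.88)]
top pin [(array([ 0.597, -0.166,  0.226]), 0.83)]
```

View pics/w2.png

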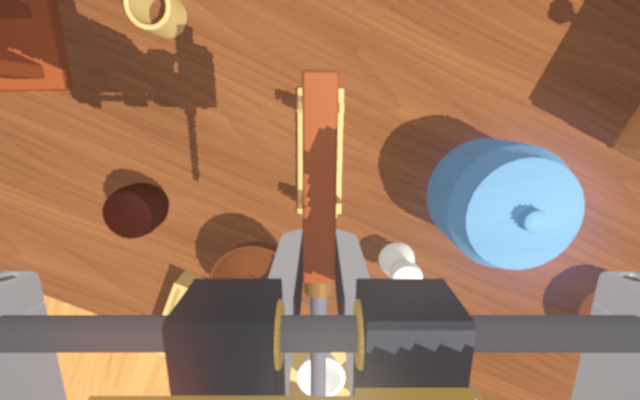

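The rod is held square in the fingers (handle 305–337 wide at column 320) and is clear of the rest. Next I slip the tip under the tail and feel upward for contact.

```bash
cat >>h.py <<'E'
LO=np.array([.604,-.182,0]); LY=-1.135; PIT=.1
LX=np.array([np.cos(LY),np.sin(LY),0])
def tcp_for_tip(x,z):
    """TCP with the rod tip (112 mm ahead of grasp, grasp 6 mm ahead of TCP) at lift (x,0,z)"""
    ax=np.array([np.cos(PIT)*LX[0],np.cos(PIT)*LX[1],np.sin(PIT)])
    up=np.cross(ax,np.cross([0,0,1.],ax)); up/=np.linalg.norm(up)
    return LO+LX*x+[0,0,z]-.112*ax+.006*up
def fz(n=10):
    return np.mean([(r.hold(.02),telemetry.current_wrist_force()[2])[1] for _ in range(n)])
E
python3 - <<'E'
from h import *
import json
q=quat(LY,PIT,1)
r.move_to(tcp_for_tip(-.155,.30),q)
r.move_l(tcp_for_tip(-.155,.19))
print("in",r.move_l(tcp_for_tip(-.092,.19),vel=.06,guard=3))
r.hold(.2);f0=fz(25);z=.19;hit=0;log=[]
vision.snapshot("scene");print([(np.round(d["at"],3),round(d["score"],2)) for d in models.boxes_of("carriage","scene")][:2])
r.move_l(tcp_for_tip(-.092,.198),vel=.04);z=.198
while z<.238:
    z+=.001;r.move_l(tcp_for_tip(-.092,z),vel=.02);d=f0-fz(8);log.append((round(z,4),round(d,2)))
    hit=hit+1 if d>.6 else 0
    if d>3.5 or hit>=2:break
print(f0,log,telemetry.current_t())
json.dump([f0,z],open("contact.json","w"))
im=vision.snapshot("scene")[90:240,130:330];cv2.imwrite("pics/s1.png",cv2.resize(im[:,:,::-1],None,fx=3,fy=3))
E
```

```text
in False
[(array([ 0.642, -0.263,  0.174]), 0.68)]
-0.9416736409476623 [(0.199, np.float64(0.03)), (0.2, np.float64(0.27)), (0.201, np.float64(0.12)), (0.202, np.float64(0.09)), (0.203, np.float64(-0.28)), (0.204, np.float64(-0.44)), (0.205, np.float64(0.07)), (0.206, np.float64(-0.25)), (0.207, np.float64(-0.02)), (0.208, np.float64(0.13)), (0.209, np.float64(0.04)), (0.21, np.float64(0.16)), (0.211, np.float64(-0.13)), (0.212, np.float64(-0.02)), (0.213, np.float64(0.17)), (0.214, np.float64(-0.33)), (0.215, np.float64(-0.16)), (0.216, np.float64(0.02)), (0.217, np.float64(-0.03)), (0.218, np.float64(0.2)), (0.219, np.float64(0.3)), (0.22, np.float64(0.1)), (0.221, np.float64(0.26)), (0.222, np.float64(-0.19)), (0.223, np.float64(-0.02)), (0.224, np.float64(0.0)), (0.225, np.float64(-0.09)), (0.226, np.float64(-0.23)), (0.227, np.float64(0.06)), (0.228, np.float64(0.06)), (0.229, np.float64(0.37)), (0.23, np.float64(1.65)), (0.231, np.float64(2.06))] 28.1333
```

View pics/s1.png

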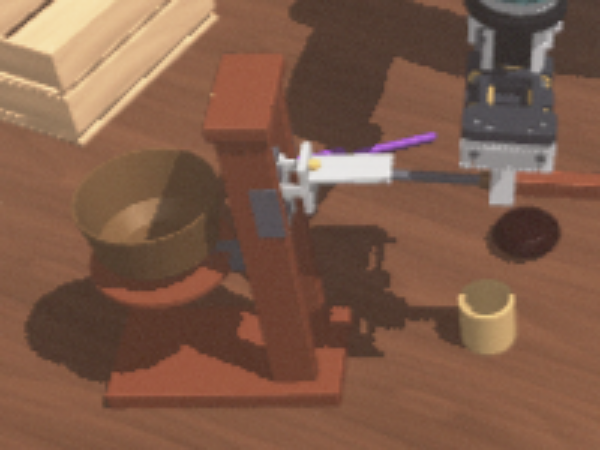

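The crop shows the tip under the tail (contact at crop (390,175)), with the tray still up. Contact came at tip height ~0.2293 with ~2 N preload. Next I raise gently.

```bash
python3 - <<'E'
from h import *
import json
f0,_=json.load(open("contact.json"))
def bz():
    vision.snapshot("scene");b=models.boxes_of("carriage","scene")
    return round(float(b[0]["at"][2]),3) if b and b[0]["score"]>.3 else None
print(r.move_l(tcp_for_tip(-.092,.2425),vel=.012,guard=3.));d=f0-fz(8);b=bz();print(d,b)
z=.2425;extra=0
while z<.2472 and d<4.4:
    z+=.0008;r.move_l(tcp_for_tip(-.092,z),vel=.015);d=f0-fz(8);b=bz();print(round(z,4),round(d,2),b)
    if b and b<.160:
        extra+=1
        if extra>=2:break
json.dump(z,open("z.json","w"))
t=telemetry.current_t();print(t,telemetry.current_ee_pos()-tcp_for_tip(-.092,z))
E
```

```text
False
1.8785343673767394 0.171
0.2433 1.98 0.172
0.2441 2.13 0.17
0.2449 2.07 0.171
0.2457 1.96 0.174
0.2465 2.18 0.173
0.2473 1.01 0.167
32.425 [-3.30257689e-05  1.48649623e-04  8.83220328e-05]
```

```bash
python3 - <<'E'
from h import *
import json
f0,_=json.load(open("contact.json"))
for i in range(2):
    d=f0-fz(8);vision.snapshot("scene");b=models.boxes_of("carriage","scene")
    print(round(d,2),[(np.round(x["at"],3),round(x["score"],2)) for x in b[:1]],telemetry.current_t())
E
```

```text
0.65 [(array([ 0.64 , -0.263,  0.158]), 0.96)] 32.6583
0.9 [(array([ 0.642, -0.264,  0.153]), 0.72)] 32.8917
```

```bash
python3 - <<'E'
from h import *
import json
f0,_=json.load(open("contact.json"))
z=json.load(open("z.json"))+.0008
r.move_l(tcp_for_tip(-.092,z),vel=.015)
for i in range(9):
    d=f0-fz(12);vision.snapshot("scene");b=models.boxes_of("carriage","scene")
    print(round(d,2),[(np.round(x["at"],3)[2],round(x["score"],2)) for x in b[:1]],round(telemetry.current_t(),2))
    r.hold(.3)
im=vision.snapshot("scene")[90:240,130:330];cv2.imwrite("pics/s2.png",cv2.resize(im[:,:,::-1],None,fx=3,fy=3))
E
```

```text
0.91 [(np.float64(0.138), 0.71)] 33.44
0.77 [(np.float64(0.126), 0.63)] 34.04
1.22 [(np.float64(0.105), 0.91)] 34.64
1.21 [(np.float64(0.095), 0.64)] 35.24
0.88 [(np.float64(0.079), 0.8)] 35.84
0.99 [(np.float64(0.063), 0.56)] 36.44
0.99 [(np.float64(0.058), 0.77)] 37.04
1.1 [(np.float64(0.058), 0.84)] 37.64
1.04 [(np.float64(0.059), 0.89)] 38.24
```

View pics/s2.png

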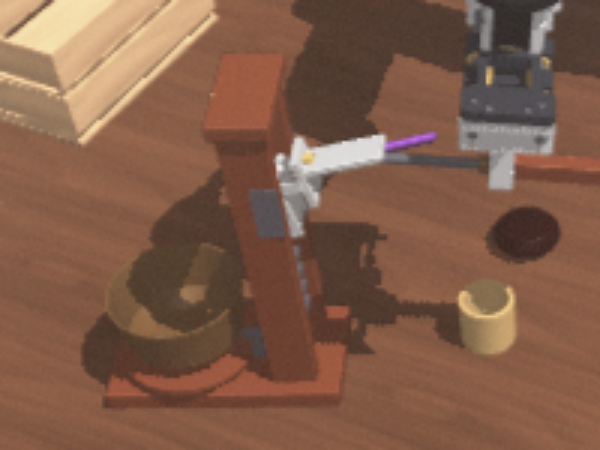

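The tray is fully down (box height fell from 0.171 to 0.058 m; bowl on the foot at crop (180,310)). Next I withdraw and return to the post-lift pose to compare the rod with the earlier picture.

```bash
python3 - <<'E'
from h import *
import json
g,yaw=json.load(open("grasp.json"));g=np.array(g)
r.move_l(tcp_for_tip(-.094,.205),vel=.05)
r.move_l(tcp_for_tip(-.165,.205),vel=.12)
r.move_l(tcp_for_tip(-.165,.29))
r.move_to(g+[0,0,.26],quat(yaw,0,1))
r.hold(.2);im=vision.snapshot("wrist")[:,:,::-1];print(telemetry.current_opening(),telemetry.current_t())
o=cv2.imread("pics/w2.png");cv2.imwrite("pics/w3.png",np.hstack([o[40:400,230:410],im[40:400,230:410]]))
E
```

```text
0.016038954719540498 42.575
```

View pics/w3.png

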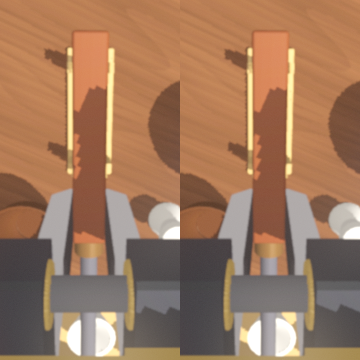

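The two pictures are practically the same (handle end at crop (90,32) against (270,32)), so the rod has barely slipped. I lay it back at the recorded pose.

```bash
python3 - <<'E'
from h import *
import json
g,yaw=json.load(open("grasp.json"));g=np.array(g)
r.move_l(g+[0,0,.04],vel=.15)
print(r.move_l(g+[0,0,.0005],vel=.03,guard=5),telemetry.current_ee_pos()-g)
gripper_to(.024,3);r.hold(.3);gripper_to(.06)
r.move_l(g+[0,0,.142],vel=.12)
im=vision.snapshot("wrist")[:,:,::-1];cv2.imwrite("pics/w4.png",im)
print([(np.round(d["at"],3),round(d["score"],2)) for d in models.mark_of("rod","wrist")][:1])
vision.snapshot("scene");print([(np.round(d["at"],3),round(d["score"],2)) for d in models.boxes_of("carriage","scene")][:1],telemetry.current_t())
E
```

```text
False [1.74105766e-04 6.79205506e-05 7.46097849e-04]
[(array([0.577, 0.206, 0.051]), 0.62)]
[(array([ 0.638, -0.264,  0.061]), 0.57)] 48.5917
```

View pics/w4.png

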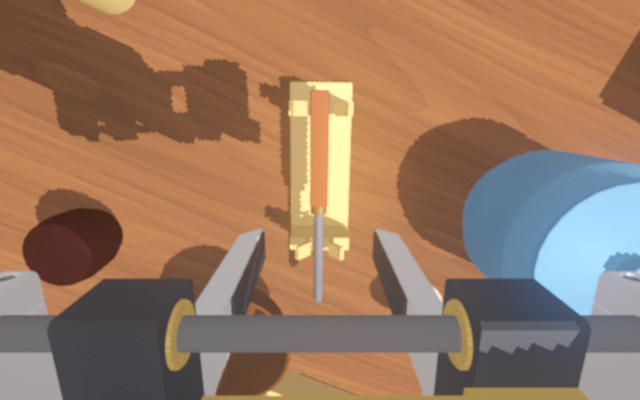

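The rod lies in both notches: handle end at (320,92), tip at (318,300), centred as at the start. I hand in.

```bash
python3 -c "
from plant import r
print(r.sign_off())"
```

```text
the job is handed in; nothing more can be done
None
```

The bronze bowl's tray is fully down, the rod is back in both notches of its rest, and the job was handed in at about 49 s; the hand-in returned no verdict.

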